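Stack the turned flanges hub to hub and brim to brim

ROBOT

A 6-joint arm with a two-finger parallel gripper is mounted at the origin on the work surface. World frame = base frame: x ahead of the robot, y to its left, z up, the work surface at z = 0. Lengths are in m, angles in rad, forces in N, time in s.
With the tool pointing down it reaches from about 0.35 to 0.775 m from the base axis. Payload 7.3 kg.
Tool frame: the origin (TCP) lies at the very end of the fingers, on their centre line; the grasp point (between the pads) lies 19 mm behind it (pinch_z is the distance from the TCP to the grasp point, in m); z points along the fingers, y is the line along which they close (so a half turn about z gives the same grasp; the last joint's range is limited). The gripper opens to 92 mm and grips with 3 to 60 N. Pads are 19 mm wide; open, the fingers measure 130 mm over their backs; the gripper's body (75 mm by 190 mm) begins 47 mm behind the grasp point.
Start: joints at [1.054, 0.342, 1.524, -0, 1.275, -0.146], TCP at [0.19, 0.489, 0.227] pointing down, gripper open.
Joint ranges: [-2.53, 2.53], [-0.77, 2.02], [0.04, 2.7], [-1, 4.14], [0.28, 2.66], [-3.11, 3.11]. Speed limits (rad/s): [2.57, 2.57, 3.14, 3.14, 3.14, 3.14].

INTERFACE

Orientations are given as [roll, pitch, yaw] about the fixed x, y, z axes, in that order (R = Rz(yaw) Ry(pitch) Rx(roll)).
In Python, from cell import * gives the robot as it stands.
- The arm moves only by the tool arm_command, never from a script. Its arguments are lists of equal length, an entry for each row: "fingers": the gripper command: -1 is fully open, 1 is shut, values between are in proportion; "travel": the shift along the tool's x, y, z in m, a list of three; "dr": the turn, a rotation vector about the tool's x, y, z in degrees, a list of three. In form: {"fingers": [fingers, ...], "travel": [[x, y, z], ...], "dr": [[wx, wy, wz], ...]}. A call has 1 to 8 rows; each row is the pose to reach, as a shift and turn from the pose commanded when the call began, along the tool's axes at that moment; what a row does not reach only later rows make up. A row lasts 1/12 s, in which the tool goes at most 41.7 mm and 7.16 degrees, less where a joint would pass 70% of its speed; a pose out of reach is approached as far as the arm can. A call with a gripper value outside its range is refused whole. The fingers move at their own pace and stop on an object; "squeeze" is the grip in N (left out, the last holds). Time passes only in rows, so rows that repeat a pose let the fingers close. It gives the time, the measured TCP pose, the force, the opening and the grip force at its end, in the units of the state.
- observe(): the state, without advancing time (a new reading comes with each control period).
- read_camera(name): name is "side" or "top" or "wrist"; returns a dict with "color" (480x640x3 uint8, blue, green, red), "z_map" (480x640 float32, m along the optical axis (not along the pixel's ray), 0 where there is no reading), "fx", "fy", "cx", "cy" (pixels), "R" (3x3) and "t" (3): a world point X has camera coordinates R X + t. Camera axes: x right, y down, z forward; pixel columns grow to the right and rows downward; lengths in m; the calibration is good to about 2 mm. A picture is of the moment at which its call begins.
- hand_in(): hands the job in; it is judged then, once.
The state is a dict: "time": time; "qpos": joint angles; "qvel": joint speeds; "joint_efforts": joint torques, N m; "tool_pos": TCP position; "tool_rot": TCP orientation; "contact_force": force on the tool from outside, world axes, zero at the start; "torque": the same for the moment, N m; "opening": finger opening in m; "grip_force": force on a finger pad.
Only numpy, scipy, OpenCV 4.12 (cv2) and the standard library are available. Lean on these libraries where they do the work, as an engineer would, in place of code of your own. Each camera call takes 0.05 s, during which the arm holds its last target. There are 200 camera calls.

TASK

On the wooden board stands one aluminium flange, hub up. Build the stack on it alternately so that it packs flat: first the aluminium flange that lies hub down, its hub centred on the standing hub, then the aluminium flange that lies hub up, its brim centred on the other's brim. Keep each the way up it lies, set them down gently without dropping them, let go, and leave the first flange and the brass flange where they are.

Things in the scene. Friction and masses are not known exactly. Their poses are not given: they have to be found in the camera images.
- base_flange: First aluminium flange, loose, 0.2 kg, hub up on a fixed wooden board (180 x 180 mm, top 12 mm above the bench); hat-shaped: brim 60 mm across, 12 mm thick; hub 36 mm across, 28 mm long; 40 mm tall in all, 18 mm bore. Origin: centre of the brim's underside, on the board; z up along the axis; hub top 40 mm above the origin.
- hub_down: Loose aluminium flange, 0.2 kg, lying on the bench hub down, brim on top (from above a disc with bore and six bolt holes); hat-shaped: brim 60 mm across, 12 mm thick; hub 36 mm across, 28 mm long; 40 mm tall in all. Origin: centre of the hub's end face it stands on; z up; the brim, 28 to 40 mm above the origin, can be gripped across its 60 mm.
- hub_up: Loose aluminium flange, 0.2 kg, lying on the bench brim down, hub up; hat-shaped: brim 60 mm across, 12 mm thick; hub 36 mm across, 28 mm long; 40 mm tall in all. Origin: centre of the brim's underside, on the bench; z up; the hub, 12 to 40 mm above the origin, can be gripped across its 36 mm.
- brass_flange: Loose yellow brass flange of the same shape and size, hub up, 0.4 kg, from another order: leave it. Origin: centre of the brim's underside; z up.
Not all that is in view belongs to the job. Leave any pink or purple look-alike of the hub_up alone. Leave any orange look-alike of the hub_down alone.

How it is judged:
By the outcome, as a careful person would: the job done as asked, in the order asked, and still so for the second after the job is handed in, with the robot touching nothing.
It also fails if it takes over 58 s, if anything falls off the work surface, if the arm or the gripper's body presses on something with over 40 N, if the wrist force passes 120 N, or if a joint passes its speed limit or range.

## Working session

There is one attempt and no reset: what is moved stays moved. The work goes in short steps, Python scripts to look and compute and a tool call to move; the robot and the scene stay as the last step left them, time stands still between calls to the robot, and variables do not carry over. Pictures are saved under pics/ and viewed, at most 10 in all, crops included, and the job is handed in when it is done.

Besides the shell and the picture viewer there is one more tool, called as a command line: name --argument value ..., lists and objects as JSON in quotes. arm_command: Moves the arm, as the interface text tells. Its arguments: {"type":"object","properties":{"fingers":{"type":"array","items":{"type":"number"}},"travel":{"type":"array","items":{"type":"array","items":{"type":"number"}}},"dr":{"type":"array","items":{"type":"array","items":{"type":"number"}}},"squeeze":{"type":"number"}},"required":["fingers","travel","dr"]}

```bash
mkdir -p pics
cat > h.py <<'E'
from cell import *
import numpy as np, cv2
def snap(n,f):
    c=read_camera(n); cv2.imwrite(f'pics/{f}.png',c['color']); np.savez(f'pics/{f}.npz',**c); return c
def w(c,u,v,z=None):
    "world point of pixel: by depth, or on plane z"
    R,t=c['R'],c['t']; d=np.array([(u-c['cx'])/c['fx'],(v-c['cy'])/c['fy'],1]); o=-R.T@t; r=R.T@d
    k=float(c['z_map'][int(v),int(u)]) if z is None else (z-o[2])/r[2]
    return o+k*r
E
python3 - <<'E'
from h import *
for n in('top','side'):
    c=snap(n,n+'1'); print(n,(-c['R'].T@c['t']).round(3))
s=observe();print(s)
E
```

```text
top [ 0.47  -0.056  0.975]
side [0.285 0.445 0.456]
{'time': 0.1, 'qpos': array([ 1.05398734e+00,  3.42660202e-01,  1.52488683e+00, -1.61676215e-05,
        1.27540012e+00, -1.45976891e-01]), 'qvel': array([-0.00039438, -0.00292531, -0.00090416, -0.00112674, -0.00019665,
       -0.00013071]), 'joint_efforts': array([ 2.41657690e-03, -4.32003701e+01, -2.44698036e+01,  7.20269093e-02,
        5.24529931e-02, -7.59232557e-05]), 'tool_pos': array([0.19005413, 0.48901862, 0.22612284]), 'tool_rot': array([-3.14025031e+00, -1.81727363e-04,  2.77076516e+00]), 'contact_force': array([ 0.33495635, -0.23020251,  0.18621513]), 'torque': array([-0.03476352, -0.06119616,  0.03092266]), 'grip_force': 0.0, 'opening': 0.09168984184201258}
```

View pics/top1.png

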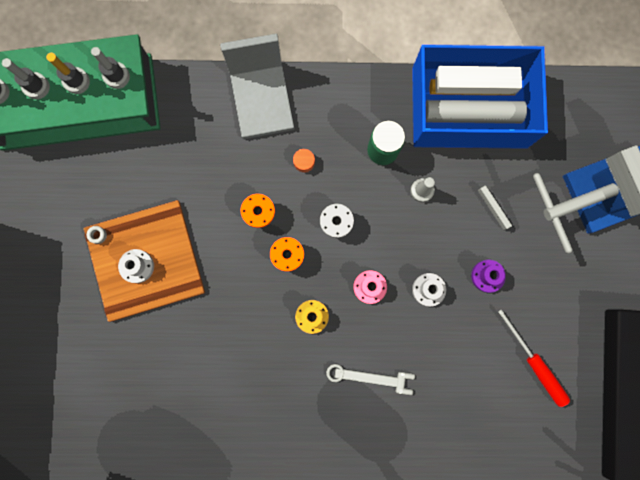

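View pics/side1.png

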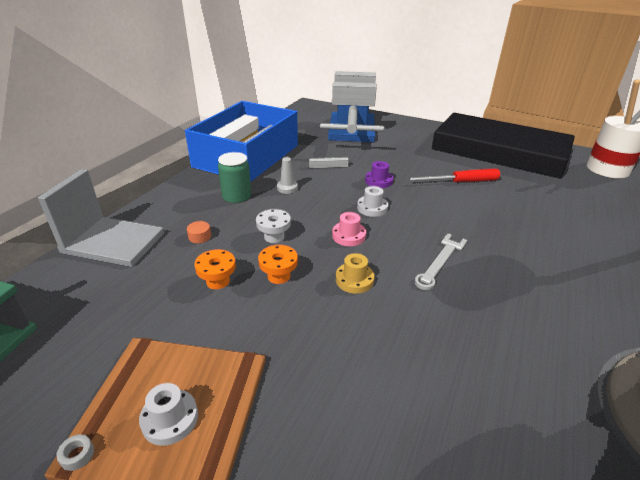

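Top view: hub_down is at (337,221), hub_up at (430,290), and the standing flange at (135,266) on the board, with a loose ring near (95,235). Orange, pink, purple and brass are the others. The side view shows hub_down at (274,222), hub_up at (373,200) and base at (168,410).

```bash
cat >> h.py <<'E'
def cloud(c):
    v,u=np.mgrid[:480,:640]; k=c['z_map']; P=np.stack([(u-c['cx'])/c['fx']*k,(v-c['cy'])/c['fy']*k,k],-1)
    W=(P-c['t'])@c['R']; W[k==0]=np.nan; return W
def top(c,u,v,rad,zlo,zhi):
    "min enclosing circle (world xy) of points in height band near pixel"
    W=cloud(c)[max(0,v-rad):v+rad,max(0,u-rad):u+rad].reshape(-1,3); m=(W[:,2]>zlo)&(W[:,2]<zhi); W=W[m]
    (x,y),r=cv2.minEnclosingCircle(W[:,:2].astype(np.float32)); return np.round([x,y,2*r,np.median(W[:,2])],4),len(W)
E
python3 - <<'E'
from h import *
c=dict(np.load('pics/top1.npz')); s=dict(np.load('pics/side1.npz'))
for n,a,b,z in(('hd',(337,221),(274,222),(.034,.046)),('hu',(430,290),(373,200),(.034,.046)),('base',(135,266),(166,400),(.046,.058))):
    print(n,top(c,*a,26,*z),top(s,*b,32,*z))
print('brims',top(c,430,290,26,.008,.018),top(c,135,266,26,.019,.029), top(s,373,200,30,.008,.018),top(s,166,410,45,.019,.029))
print('board',w(c,170,230),w(c,110,240)[2],'ring',w(c,95,235),w(c,87,230))
E
```

```text
hd (array([ 0.6281, -0.0937,  0.0603,  0.0399]), 804) (array([ 0.6022, -0.0682,  0.1387,  0.0391]), 822)
hu (array([ 0.5057, -0.2652,  0.0372,  0.0399]), 262) (array([ 0.5154, -0.2577,  0.2423,  0.0389]), 407)
base (array([0.5449, 0.2684, 0.0374, 0.052 ]), 289) (array([0.547 , 0.2692, 0.0387, 0.0506]), 770)
brims (array([ 0.5063, -0.2652,  0.0607,  0.012 ]), 468) (array([0.5456, 0.2683, 0.0619, 0.0241]), 474) (array([ 0.5095, -0.2855,  0.2341,  0.0116]), 511) (array([0.5471, 0.2694, 0.0614, 0.0229]), 1271)
board [0.6122753  0.21162356 0.01437544] 0.011270458098890046 ring [0.60168243 0.34724892 0.01566901] [0.61147702 0.36431469 0.01091329]
```

arm_command --fingers '[-1,-1,-1,-1,-1,-1,-1,-1]' --travel '[[-0.04,-0.008,0],[-0.08,-0.016,0],[-0.12,-0.024,0],[-0.16,-0.031,0],[-0.2,-0.038,0],[-0.24,-0.046,0],[-0.28,-0.054,0],[-0.32,-0.061,0]]' --dr '[[0,0,7],[0,0,14],[0,0,21],[0,0,28],[0,0,35],[0,0,42],[0,0,49],[0,0,56]]'

```text
time: 0.77
tool_pos: [0.4676, 0.315, 0.2264]
tool_rot: [-3.141, 0.0, 1.787]
contact_force: [1.0, 1.5, -0.1]
opening: 0.0912
grip_force: 0.0
```

arm_command --fingers '[-1,-1,-1,-1,-1]' --travel '[[-0.025,0.025,0],[-0.05,0.05,0],[-0.064,0.066,0],[-0.064,0.066,0],[-0.064,0.066,0]]' --dr '[[0,0,6.5],[0,0,12.75],[0,0,12.75],[0,0,12.75],[0,0,12.75]]'

```text
time: 1.18
tool_pos: [0.5453, 0.2678, 0.2257]
tool_rot: [-3.14, 0.0, 1.569]
contact_force: [-1.0, -0.0, 0.1]
opening: 0.0914
grip_force: 0.0
```

Run:
```python
from h import *
c=snap('wrist','w1');s=observe();print(s['tool_pos'],s['tool_rot'],-c['R'].T@c['t'],c['R'])
```

```text
[0.54442632 0.26854248 0.22601076] [-3.13988015e+00  1.45368969e-04  1.57048704e+00] [0.5453879  0.34085593 0.3822595 ] [[ 0.9999955  -0.00260793 -0.00148351]
 [-0.00211566 -0.96350559  0.26767986]
 [-0.00212746 -0.26767552 -0.96350677]]
```

View pics/w1.png

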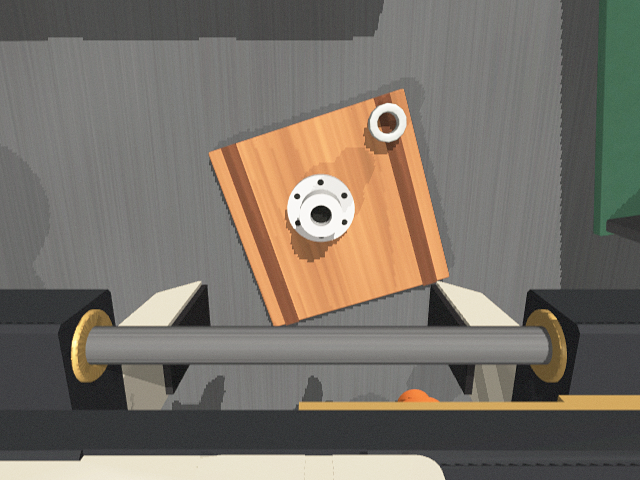

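Wrist view: the base hub is at about (321,212) between the fingers, and the ring at (388,122) is clear of it.

Run:
```python
from h import *
c=dict(np.load('pics/w1.npz'))
print(top(c,320,208,45,.046,.058),top(c,320,208,45,.019,.029))
```

```text
(array([0.5468, 0.2709, 0.0365, 0.0504]), 1154) (array([0.5466, 0.2709, 0.0604, 0.0226]), 1907)
```

arm_command --fingers '[-1,-1,-1,-1,-1,-1,-1,-1]' --travel '[[-0.04,0.009,0],[-0.08,0.018,0],[-0.12,0.027,0],[-0.16,0.036,0],[-0.2,0.046,0],[-0.24,0.055,0],[-0.28,0.064,0],[-0.32,0.074,0]]' --dr '[[0,0,0],[0,0,0],[0,0,0],[0,0,0],[0,0,0],[0,0,0],[0,0,0],[0,0,0]]'

```text
time: 1.9
tool_pos: [0.6183, -0.0514, 0.2271]
tool_rot: [-3.141, -0.0, 1.573]
contact_force: [2.1, 0.2, 0.4]
opening: 0.0922
grip_force: 0.0
```

arm_command --fingers '[-1,-1,-1,-1]' --travel '[[-0.042,0.009,0],[-0.042,0.009,0],[-0.042,0.009,0],[-0.042,0.009,0]]' --dr '[[0,0,0],[0,0,0],[0,0,0],[0,0,0]]'

```text
time: 2.23
tool_pos: [0.6274, -0.0918, 0.2266]
tool_rot: [-3.141, -0.001, 1.572]
contact_force: [-0.7, -0.5, -0.1]
opening: 0.0918
grip_force: 0.0
```

Run:
```python
from h import *
c=snap('wrist','w2');s=observe();print(s['tool_pos'],s['tool_rot'])
print(top(c,320,210,45,.034,.046))
```

```text
[ 0.62750915 -0.09123471  0.22681288] [-3.14125534e+00 -8.17013352e-04  1.57285505e+00]
(array([ 0.6305, -0.0915,  0.0606,  0.0386]), 3467)
```

View pics/w2.png

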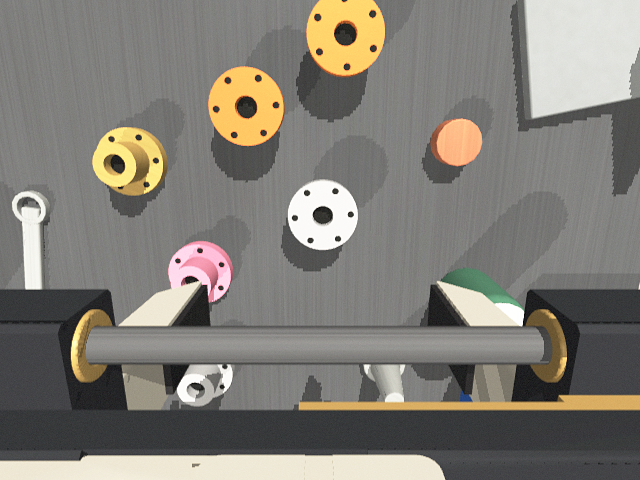

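Wrist view: hub_down's brim is at (322,214), with free space where both fingers come down. I descend around it, close and reopen once. That shows the camera's bias along the closing line.

arm_command --fingers '[-1,-1,-1,-1,-1,-1,-1,-1]' --travel '[[-0.001,0.001,0.04],[-0.001,0.001,0.08],[-0.001,0.001,0.12],[-0.001,0.001,0.15],[-0.001,0.001,0.175],[-0.001,0.001,0.195],[-0.001,0.001,0.211],[-0.001,0.001,0.211]]' --dr '[[0,0,0],[0,0,0],[0,0,0],[0,0,0],[0,0,0],[0,0,0],[0,0,0],[0,0,0]]'

```text
time: 2.95
tool_pos: [0.6264, -0.0912, 0.0124]
tool_rot: [-3.135, -0.002, 1.574]
contact_force: [-0.4, 0.3, -0.8]
opening: 0.0918
grip_force: 0.0
```

arm_command --fingers '[0.0,0.2,0.4,0.4,0.4,0.4,0.4,0.4]' --travel '[[0,0,0],[0,0,0],[0,0,0],[0,0,0],[0,0,0],[0,0,0],[0,0,0],[0,0,0]]' --dr '[[0,0,0],[0,0,0],[0,0,0],[0,0,0],[0,0,0],[0,0,0],[0,0,0],[0,0,0]]' --squeeze 10

```text
time: 3.62
tool_pos: [0.6296, -0.0944, 0.0167]
tool_rot: [3.14, 0.0, 1.571]
contact_force: [-0.4, 0.9, 6.2]
opening: 0.0596
grip_force: 10.0
```

arm_command --fingers '[-0.5,-1,-1,-1,-1,-1,-1,-1]' --travel '[[0,0,0],[0,0,0],[0,0,0],[0,0,-0.04],[0,0,-0.1],[0,0,-0.14],[0,0,-0.18],[0,0,-0.21]]' --dr '[[0,0,0],[0,0,0],[0,0,0],[0,0,0],[0,0,0],[0,0,0],[0,0,0],[0,0,0]]'

```text
time: 4.28
tool_pos: [0.6283, -0.0942, 0.2241]
tool_rot: [-3.141, -0.0, 1.571]
contact_force: [0.8, -0.4, 0.1]
opening: 0.0916
grip_force: 0.0
```

arm_command --fingers '[-1,-1,-1]' --travel '[[0,0,0],[0,0,0],[0,0,0]]' --dr '[[0,0,0],[0,0,0],[0,0,0]]'

```text
time: 4.53
tool_pos: [0.6284, -0.0942, 0.2215]
tool_rot: [-3.14, -0.0, 1.571]
contact_force: [-0.3, -0.4, 0.0]
opening: 0.0916
grip_force: 0.0
```

Run:
```python
from h import *
c=snap('wrist','w3');s=observe();print(s['tool_pos'],s['tool_rot'])
print(top(c,320,210,45,.034,.046))
c=snap('top','t3');print(top(c,337,221,26,.034,.046))
```

```text
[ 0.62802431 -0.09416205  0.22052476] [-3.13839450e+00 -9.03286848e-04  1.57074246e+00]
(array([ 0.6293, -0.0914,  0.0603,  0.0386]), 3591)
(array([ 0.6299, -0.066 ,  0.0134,  0.0399]), 11)
```

arm_command --fingers '[-1,-1,-1,-1,-1,-1,-1,-1]' --travel '[[0,0,0.04],[0,0,0.08],[0,0,0.12],[0,0,0.15],[0,0,0.175],[0,0,0.195],[0,0,0.208],[0,0,0.208]]' --dr '[[0,0,0],[0,0,0],[0,0,0],[0,0,0],[0,0,0],[0,0,0],[0,0,0],[0,0,0]]'

```text
time: 5.3
tool_pos: [0.6261, -0.0936, 0.0099]
tool_rot: [-3.134, -0.002, 1.571]
contact_force: [-1.3, -0.2, 0.4]
opening: 0.0913
grip_force: 0.0
```

arm_command --fingers '[0.0,0.2,0.5,0.5,0.5,0.5,0.5,0.5]' --travel '[[0,0,0],[0,0,0],[0,0,0],[0,0,0],[0,0,0],[0,0,0],[0,0,0],[0,0,0]]' --dr '[[0,0,0],[0,0,0],[0,0,0],[0,0,0],[0,0,0],[0,0,0],[0,0,0],[0,0,0]]' --squeeze 30

```text
time: 5.97
tool_pos: [0.6294, -0.0944, 0.0153]
tool_rot: [3.14, 0.0, 1.571]
contact_force: [-0.6, 0.3, 5.5]
opening: 0.0589
grip_force: 30.0
```

arm_command --fingers '[0.5,0.5,0.5,0.5,0.5,0.5,0.5]' --travel '[[0,0,-0.015],[0,0,-0.04],[0,0,-0.07],[0,0,-0.1],[0,0,-0.13],[0,0,-0.13],[0,0,-0.13]]' --dr '[[0,0,0],[0,0,0],[0,0,0],[0,0,0],[0,0,0],[0,0,0],[0,0,0]]'

```text
time: 6.55
tool_pos: [0.6295, -0.0944, 0.1458]
tool_rot: [3.139, 0.001, 1.571]
contact_force: [-0.0, -1.0, -3.6]
opening: 0.0588
grip_force: 30.0
```

arm_command --fingers '[0.5,0.5,0.5,0.5,0.5,0.5,0.5,0.5]' --travel '[[0.025,-0.006,0],[0.06,-0.014,0],[0.095,-0.022,0],[0.13,-0.03,0],[0.165,-0.038,0],[0.2,-0.046,0],[0.235,-0.054,0],[0.27,-0.062,0]]' --dr '[[0,0,0],[0,0,0],[0,0,0],[0,0,0],[0,0,0],[0,0,0],[0,0,0],[0,0,0]]'

```text
time: 7.22
tool_pos: [0.5649, 0.177, 0.142]
tool_rot: [-3.137, 0.001, 1.571]
contact_force: [0.8, 0.1, -1.8]
opening: 0.0593
grip_force: 30.0
```

arm_command --fingers '[0.5,0.5,0.5,0.5,0.5,0.5,0.5,0.5]' --travel '[[0.035,-0.008,0],[0.065,-0.014,0],[0.085,-0.019,0],[0.0923,-0.0206,0.01],[0.0923,-0.0206,0.03],[0.0923,-0.0206,0.05],[0.0923,-0.0206,0.06],[0.0923,-0.0206,0.06]]' --dr '[[0,0,0],[0,0,0],[0,0,0],[0,0,0],[0,0,0],[0,0,0],[0,0,0],[0,0,0]]'

```text
time: 7.88
tool_pos: [0.5439, 0.2664, 0.08]
tool_rot: [-3.134, 0.003, 1.57]
contact_force: [-0.7, 0.4, -2.8]
opening: 0.0594
grip_force: 30.0
```

arm_command --fingers '[0.5,0.5,0.5,0.5]' --travel '[[0,0,0],[0,0,0],[0,0,0],[0,0,0]]' --dr '[[0,0,0],[0,0,0],[0,0,0],[0,0,0]]'

```text
time: 8.22
tool_pos: [0.547, 0.268, 0.0855]
tool_rot: [3.14, -0.001, 1.571]
contact_force: [0.2, 1.2, -1.8]
opening: 0.059
grip_force: 30.0
```

Run:
```python
from h import *
s=observe();print(s['tool_pos'],s['tool_rot'],s['contact_force'])
a=snap('wrist','w4')['color'];b=snap('side','s4')['color']
cv2.imwrite('pics/j4.png',np.hstack([cv2.resize(a[150:400,150:500],(400,400)),cv2.resize(b[280:480,60:260],(400,400))]))
```

```text
[0.54695673 0.26797829 0.08547555] [ 3.13967885e+00 -6.73253141e-04  1.57056951e+00] [ 0.18555113  1.16396736 -1.80933907]
```

View pics/j4.png

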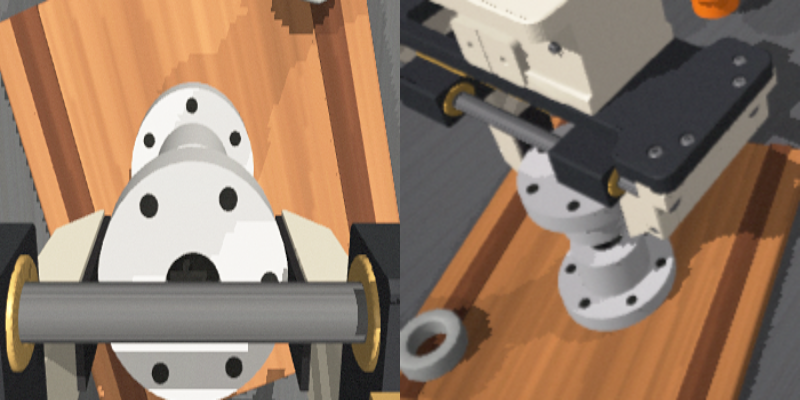

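Wrist crop: the held brim (centre about (192,280)) sits symmetric with the base brim below it (about (192,140)). The side crop shows its hub over the standing hub with a gap of about 18 mm. I lower gently.

arm_command --fingers '[0.5,0.5,0.5,0.5,0.5,0.5,0.5,0.5]' --travel '[[0,0,0.003],[0,0,0.006],[0,0,0.009],[0,0,0.011],[0,0,0.013],[0,0,0.014],[0,0,0.015],[0,0,0.015]]' --dr '[[0,0,0],[0,0,0],[0,0,0],[0,0,0],[0,0,0],[0,0,0],[0,0,0],[0,0,0]]'

```text
time: 8.98
tool_pos: [0.5462, 0.268, 0.0692]
tool_rot: [-3.141, 0.0, 1.571]
contact_force: [0.0, -0.3, -2.7]
opening: 0.0591
grip_force: 30.0
```

arm_command --fingers '[0.5,0.5,0.5,0.5,0.5]' --travel '[[0,0,0.0005],[0,0,0.001],[0,0,0.0015],[0,0,0.002],[0,0,0.002]]' --dr '[[0,0,0],[0,0,0],[0,0,0],[0,0,0],[0,0,0]]'

```text
time: 9.4
tool_pos: [0.5463, 0.268, 0.0674]
tool_rot: [3.142, -0.0, 1.571]
contact_force: [0.3, -0.3, -1.8]
opening: 0.0592
grip_force: 30.0
```

arm_command --fingers '[0.5,0.5,0.5,0.5]' --travel '[[0,0,0.0005],[0,0,0.001],[0,0,0.001],[0,0,0.001]]' --dr '[[0,0,0],[0,0,0],[0,0,0],[0,0,0]]'

```text
time: 9.73
tool_pos: [0.5463, 0.2681, 0.0674]
tool_rot: [3.141, -0.0, 1.571]
contact_force: [-3.3, -1.2, 6.1]
opening: 0.0593
grip_force: 30.0
```

arm_command --fingers '[-0.4,-0.6,-1,-1,-1,-1,-1,-1]' --travel '[[0,0,0],[0,0,0],[0,0,0],[0,0,0],[0,0,-0.02],[0,0,-0.05],[0,0,-0.09],[0,0,-0.13]]' --dr '[[0,0,0],[0,0,0],[0,0,0],[0,0,0],[0,0,0],[0,0,0],[0,0,0],[0,0,0]]'

```text
time: 10.4
tool_pos: [0.5457, 0.2677, 0.197]
tool_rot: [-3.139, 0.001, 1.571]
contact_force: [0.7, -0.4, -0.6]
opening: 0.092
grip_force: 0.0
```

arm_command --fingers '[-1,-1,-1,-1]' --travel '[[0,0,-0.03],[0,0,-0.055],[0,0,-0.055],[0,0,-0.055]]' --dr '[[0,0,0],[0,0,0],[0,0,0],[0,0,0]]'

```text
time: 10.73
tool_pos: [0.5469, 0.2682, 0.2528]
tool_rot: [3.138, -0.001, 1.571]
contact_force: [-0.5, -0.2, -1.1]
opening: 0.0915
grip_force: 0.0
```

Run:
```python
from h import *
s=observe();print(s['tool_pos'],s['tool_rot'],s['contact_force'])
c=snap('wrist','w5');print('hd',top(c,320,220,60,.085,.1),'base part',top(c,320,220,60,.016,.029))
t=snap('top','t5');print(top(t,135,266,30,.085,.1),top(t,135,266,30,.016,.029))
d=snap('side','s5');print(top(d,168,370,60,.085,.1),top(d,168,410,50,.019,.029))
cv2.imwrite('pics/j5.png',np.hstack([cv2.resize(c['color'][120:320,220:420],(400,400)),cv2.resize(d['color'][280:480,60:260],(400,400))]))
```

```text
[0.54688357 0.26818213 0.25284949] [ 3.13828636e+00 -1.20964470e-03  1.57082432e+00] [-0.5232593  -0.23231299 -1.1083365 ]
hd (array([0.5461, 0.2709, 0.0602, 0.0905]), 4041) base part (array([0.5475, 0.2809, 0.0563, 0.0224]), 394)
(array([0.5442, 0.2684, 0.0611, 0.0921]), 1005) (array([0.5468, 0.2783, 0.1451, 0.0238]), 382)
(array([0.5464, 0.2693, 0.0625, 0.0907]), 2494) (array([0.5472, 0.2696, 0.0612, 0.0228]), 1253)
```

View pics/j5.png

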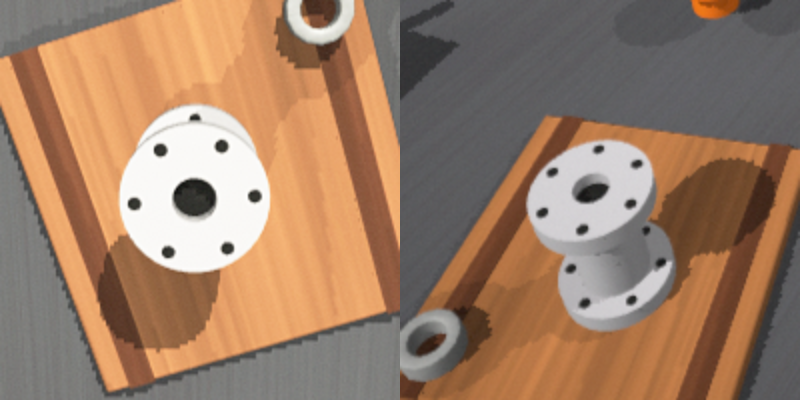

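The stack's second flange stands centred on the hub, within about 1 mm in the wrist, top and side views. Next is hub_up.

arm_command --fingers '[-1,-1,-1,-1,-1,-1,-1,-1]' --travel '[[-0.04,-0.003,0],[-0.08,-0.006,0],[-0.12,-0.009,0],[-0.16,-0.012,0],[-0.2,-0.015,0],[-0.24,-0.018,0],[-0.28,-0.021,0],[-0.32,-0.024,0]]' --dr '[[0,0,0],[0,0,0],[0,0,0],[0,0,0],[0,0,0],[0,0,0],[0,0,0],[0,0,0]]'

```text
time: 11.55
tool_pos: [0.5212, -0.0537, 0.2499]
tool_rot: [-3.139, -0.001, 1.571]
contact_force: [0.3, 0.5, 0.2]
opening: 0.0919
grip_force: 0.0
```

arm_command --fingers '[-1,-1,-1,-1,-1,-1,-1,-1]' --travel '[[-0.04,-0.003,0.005],[-0.08,-0.006,0.01],[-0.12,-0.009,0.015],[-0.16,-0.012,0.02],[-0.2,-0.015,0.026],[-0.214,-0.016,0.026],[-0.214,-0.016,0.026],[-0.214,-0.016,0.026]]' --dr '[[0,0,0],[0,0,0],[0,0,0],[0,0,0],[0,0,0],[0,0,0],[0,0,0],[0,0,0]]'

```text
time: 12.22
tool_pos: [0.5057, -0.2659, 0.224]
tool_rot: [-3.14, -0.002, 1.569]
contact_force: [0.8, 1.0, 0.5]
opening: 0.0916
grip_force: 0.0
```

Run:
```python
from h import *
s=observe();print(s['tool_pos'],s['tool_rot'])
c=snap('wrist','w6');print(top(c,320,212,45,.034,.046),top(c,320,212,45,.007,.018))
```

```text
[ 0.50574838 -0.26593002  0.22395231] [-3.13952447e+00 -2.19770365e-03  1.56916923e+00]
(array([ 0.5078, -0.2633,  0.0364,  0.0385]), 1084) (array([ 0.5078, -0.2635,  0.0604,  0.0106]), 1829)
```

View pics/w6.png

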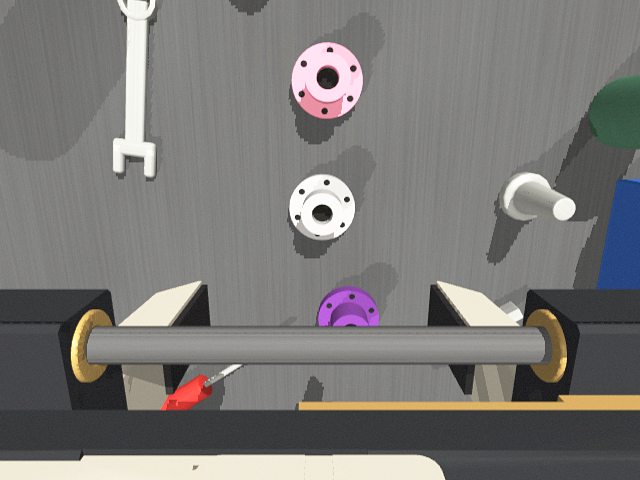

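Wrist view: hub_up is at (322,210), with pink at (327,80) and purple at (348,310), both off the closing line.

arm_command --fingers '[-1,-1,-1,-1,-1,-1,-1,-1]' --travel '[[0,0.001,0.04],[0,0.001,0.08],[0,0.001,0.12],[0,0.001,0.15],[0,0.001,0.175],[0,0.001,0.187],[0,0.001,0.19],[0,0.001,0.19]]' --dr '[[0,0,0],[0,0,0],[0,0,0],[0,0,0],[0,0,0],[0,0,0],[0,0,0],[0,0,0]]'

```text
time: 12.93
tool_pos: [0.5074, -0.2641, 0.0348]
tool_rot: [-3.14, -0.001, 1.573]
contact_force: [1.0, 0.8, 0.5]
opening: 0.0921
grip_force: 0.0
```

arm_command --fingers '[-0.8,-0.6,-0.4,-0.2,0,0,0,0]' --travel '[[0,0,0.003],[0,0,0.006],[0,0,0.009],[0,0,0.012],[0,0,0.015],[0,0,0.017],[0,0,0.018],[0,0,0.018]]' --dr '[[0,0,0],[0,0,0],[0,0,0],[0,0,0],[0,0,0],[0,0,0],[0,0,0],[0,0,0]]'

```text
time: 13.6
tool_pos: [0.5071, -0.266, 0.0171]
tool_rot: [-3.141, -0.0, 1.571]
contact_force: [0.3, -0.4, 0.3]
opening: 0.0469
grip_force: 0.0
```

arm_command --fingers '[0,0,0]' --travel '[[0,0,0],[0,0,0],[0,0,0]]' --dr '[[0,0,0],[0,0,0],[0,0,0]]'

```text
time: 13.85
tool_pos: [0.5074, -0.2661, 0.0175]
tool_rot: [3.141, 0.0, 1.571]
contact_force: [-0.2, 0.7, -0.1]
opening: 0.0465
grip_force: 0.0
```

arm_command --fingers '[0.05,0.1,0.2,0.5,0.8,0.8,0.8,0.8]' --travel '[[0,0,0.001],[0,0,0.002],[0,0,0.002],[0,0,0.002],[0,0,0.002],[0,0,0.002],[0,0,0.002],[0,0,0.002]]' --dr '[[0,0,0],[0,0,0],[0,0,0],[0,0,0],[0,0,0],[0,0,0],[0,0,0],[0,0,0]]'

```text
time: 14.52
tool_pos: [0.5072, -0.2659, 0.0152]
tool_rot: [-3.141, -0.0, 1.571]
contact_force: [-0.3, -1.0, -0.8]
opening: 0.0352
grip_force: 30.0
```

arm_command --fingers '[0.8,0.8,0.8,0.8,0.8,0.8,0.8,0.8]' --travel '[[0,0,0],[0,0,0],[0,0,-0.015],[0,0,-0.04],[0,0,-0.08],[0,0,-0.12],[0,0,-0.15],[0,0,-0.15]]' --dr '[[0,0,0],[0,0,0],[0,0,0],[0,0,0],[0,0,0],[0,0,0],[0,0,0],[0,0,0]]'

```text
time: 15.18
tool_pos: [0.5102, -0.2679, 0.1725]
tool_rot: [3.131, 0.007, 1.571]
contact_force: [1.8, 0.2, -1.8]
opening: 0.0353
grip_force: 30.0
```

arm_command --fingers '[0.8,0.8,0.8]' --travel '[[0,0,0],[0,0,0],[0,0,0]]' --dr '[[0,0,0],[0,0,0],[0,0,0]]'

```text
time: 15.43
tool_pos: [0.5064, -0.2654, 0.1634]
tool_rot: [-3.139, -0.002, 1.571]
contact_force: [0.2, 0.8, -0.9]
opening: 0.0354
grip_force: 30.0
```

arm_command --fingers '[0.8,0.8,0.8,0.8,0.8,0.8,0.8,0.8]' --travel '[[0.025,0.002,0],[0.06,0.004,0],[0.095,0.007,0],[0.13,0.01,0],[0.165,0.012,0],[0.2,0.015,0],[0.235,0.017,0],[0.27,0.02,0]]' --dr '[[0,0,0],[0,0,0],[0,0,0],[0,0,0],[0,0,0],[0,0,0],[0,0,0],[0,0,0]]'

```text
time: 16.1
tool_pos: [0.5262, 0.0058, 0.1636]
tool_rot: [-3.138, -0.001, 1.571]
contact_force: [-0.2, 0.2, -1.2]
opening: 0.0355
grip_force: 30.0
```

arm_command --fingers '[0.8,0.8,0.8,0.8,0.8,0.8,0.8,0.8]' --travel '[[0.035,0.002,0],[0.07,0.005,0],[0.105,0.008,0],[0.14,0.01,0],[0.175,0.013,0],[0.205,0.015,0],[0.23,0.017,0],[0.25,0.018,0]]' --dr '[[0,0,0],[0,0,0],[0,0,0],[0,0,0],[0,0,0],[0,0,0],[0,0,0],[0,0,0]]'

```text
time: 16.77
tool_pos: [0.5443, 0.2561, 0.1632]
tool_rot: [-3.138, 0.001, 1.572]
contact_force: [-0.2, 0.1, -1.3]
opening: 0.0353
grip_force: 30.0
```

arm_command --fingers '[0.8,0.8,0.8,0.8,0.8,0.8,0.8,0.8]' --travel '[[0.01,0.001,0.0],[0.0142,0.001,0.005],[0.0142,0.001,0.015],[0.0142,0.001,0.025],[0.0142,0.001,0.032],[0.0142,0.001,0.035],[0.0142,0.001,0.035],[0.0142,0.001,0.035]]' --dr '[[0,0,0],[0,0,0],[0,0,0],[0,0,0],[0,0,0],[0,0,0],[0,0,0],[0,0,0]]'

```text
time: 17.43
tool_pos: [0.5464, 0.2676, 0.1303]
tool_rot: [-3.141, 0.0, 1.57]
contact_force: [0.6, 0.2, -1.3]
opening: 0.0358
grip_force: 30.0
```

arm_command --fingers '[0.8,0.8,0.8]' --travel '[[0,0,0],[0,0,0],[0,0,0]]' --dr '[[0,0,0],[0,0,0],[0,0,0]]'

```text
time: 17.68
tool_pos: [0.5465, 0.2682, 0.131]
tool_rot: [3.141, -0.0, 1.571]
contact_force: [-0.4, -0.8, -1.0]
opening: 0.0352
grip_force: 30.0
```

Run:
```python
from h import *
s=observe();print(s['tool_pos'],s['tool_rot'],s['contact_force'])
a=snap('wrist','w7')['color'];b=snap('side','s7')['color']
cv2.imwrite('pics/j7.png',np.hstack([cv2.resize(a[150:400,150:500],(400,400)),cv2.resize(b[260:460,60:260],(400,400))]))
```

```text
[0.54654735 0.2682235  0.13095471] [ 3.14058868e+00 -4.36633597e-04  1.57078931e+00] [-0.41940909 -0.78427143 -1.04462324]
```

View pics/j7.png

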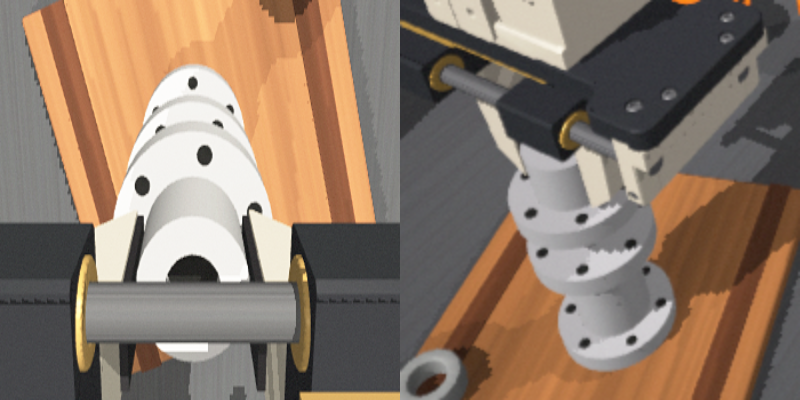

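The held flange is centred over the stack in both crops, about 24 mm above it. I lower it slowly.

arm_command --fingers '[0.8,0.8,0.8,0.8,0.8,0.8,0.8,0.8]' --travel '[[0,0,0.003],[0,0,0.007],[0,0,0.011],[0,0,0.015],[0,0,0.018],[0,0,0.02],[0,0,0.021],[0,0,0.021]]' --dr '[[0,0,0],[0,0,0],[0,0,0],[0,0,0],[0,0,0],[0,0,0],[0,0,0],[0,0,0]]'

```text
time: 18.45
tool_pos: [0.5462, 0.2681, 0.1091]
tool_rot: [-3.141, 0.0, 1.571]
contact_force: [0.4, -0.2, -1.9]
opening: 0.0355
grip_force: 30.0
```

arm_command --fingers '[0.8,0.8,0.8,0.8,0.8,0.8]' --travel '[[0,0,0.0005],[0,0,0.001],[0,0,0.0015],[0,0,0.002],[0,0,0.002],[0,0,0.002]]' --dr '[[0,0,0],[0,0,0],[0,0,0],[0,0,0],[0,0,0],[0,0,0]]'

```text
time: 18.95
tool_pos: [0.5463, 0.2682, 0.1074]
tool_rot: [3.142, -0.0, 1.571]
contact_force: [-0.6, -0.0, -1.8]
opening: 0.0353
grip_force: 30.0
```

arm_command --fingers '[0.8,0.8,0.8,0.8]' --travel '[[0,0,0.0005],[0,0,0.0008],[0,0,0.0008],[0,0,0.0008]]' --dr '[[0,0,0],[0,0,0],[0,0,0],[0,0,0]]'

```text
time: 19.28
tool_pos: [0.5464, 0.2683, 0.1072]
tool_rot: [3.141, -0.0, 1.571]
contact_force: [-2.9, -0.4, 4.7]
opening: 0.0357
grip_force: 30.0
```

Contact is gentle, so I release and rise.

arm_command --fingers '[0.1,-0.1,-0.4,-0.6,-0.6,-0.6,-0.6,-0.6]' --travel '[[0,0,0],[0,0,0],[0,0,0],[0,0,0],[0,0,-0.02],[0,0,-0.05],[0,0,-0.09],[0,0,-0.13]]' --dr '[[0,0,0],[0,0,0],[0,0,0],[0,0,0],[0,0,0],[0,0,0],[0,0,0],[0,0,0]]'

```text
time: 19.95
tool_pos: [0.5457, 0.2679, 0.2371]
tool_rot: [-3.139, 0.001, 1.571]
contact_force: [1.8, 0.1, -0.4]
opening: 0.0732
grip_force: 0.0
```

arm_command --fingers '[-1,-1,-1,-1]' --travel '[[0,0,-0.03],[0,0,-0.055],[0,0,-0.055],[0,0,-0.055]]' --dr '[[0,0,0],[0,0,0],[0,0,0],[0,0,0]]'

```text
time: 20.28
tool_pos: [0.5468, 0.2684, 0.2929]
tool_rot: [3.138, -0.001, 1.571]
contact_force: [-0.3, 0.4, -0.8]
opening: 0.091
grip_force: 0.0
```

Run:
```python
from h import *
s=observe();print(s['tool_pos'],s['contact_force'])
c=snap('wrist','w8');print('hu',top(c,320,220,60,.097,.109),top(c,320,220,60,.124,.138))
d=snap('side','s8');print(top(d,168,340,60,.097,.109),top(d,168,330,60,.124,.138),top(d,168,410,50,.019,.029))
cv2.imwrite('pics/j8.png',np.hstack([cv2.resize(c['color'][120:320,220:420],(400,400)),cv2.resize(d['color'][240:440,60:260],(400,400))]))
```

```text
[0.54679472 0.26837013 0.29294987] [-0.26886356  0.42345418 -0.78513777]
hu (array([0.5461, 0.2708, 0.0606, 0.1026]), 2033) (array([0.5461, 0.2708, 0.0364, 0.1305]), 1270)
(array([0.5471, 0.2699, 0.0626, 0.1028]), 1573) (array([0.5467, 0.2698, 0.0382, 0.1305]), 983) (array([0.5471, 0.2695, 0.0615, 0.0228]), 1259)
```

View pics/j8.png

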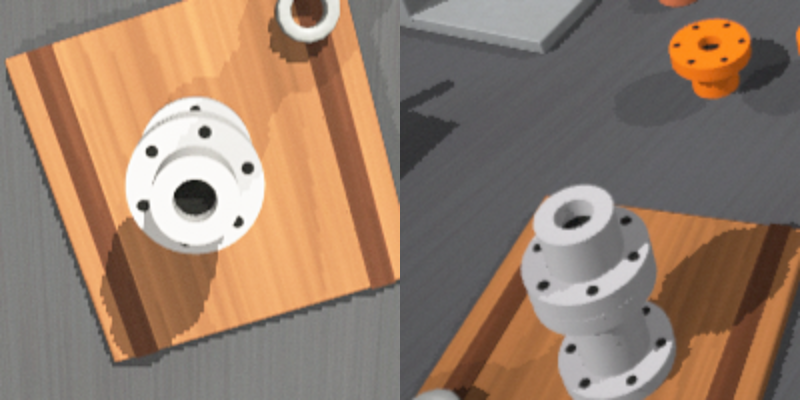

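The stack is flat and centred: the brims agree within about 0.5 mm, the base has not moved and the gripper is clear.

```bash
python3 -c "
from cell import *
print(hand_in())"
```

```text
the job is handed in; nothing more can be done
None
```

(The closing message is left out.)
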